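# Weigh two solder reels by hand and hold the fuller one over the reel stand

## Task

First slide the reel stand's blue carriage along its rail until it is fully home against the red stop. Then lift the two look-alike solder reels one after the other, clear of the bench, to feel which is heavier (it has more solder on it); the lighter one ends standing upright on the bench, let go. Finish still holding the heavier reel upright in the gripper, centred a few centimetres above the tip of the carriage's spindle without resting on it, and leave the other things on the bench alone.

Things in the scene. Friction and masses are not known exactly. Their poses are not given: they have to be found in the camera images.
- stand: reel stand, fixed to the bench: low rail, 60 x 270 mm base, rail top 20 mm above the bench, end blocks 50 x 18 mm and 42 mm tall. Origin: centre of its underside; its y axis runs along the rail, the red stop block is at its -y end and a black block at its +y end
- carriage (a joint): slide of the blue carriage along the rail, m: 0 near the black block, growing toward the red stop (the stand's -y), 0.150 fully home at the red stop. It moves with about 1.5 N of friction and stays where it is left
- spindle_tip (a point): top of the steel spindle that stands upright on the middle of the carriage, 85 mm above the bench. The spindle is 12 mm thick, tapers over its top 4 mm, and stands free for 37 mm below its tip, above a black disc 50 mm across on the blue block (52 x 60 mm, 38 mm above the bench). Can be pinched to slide the carriage
- reel_1: solder reel standing upright: two red flanges 57 mm across, 3 mm thick, 55 mm tall in all, silvery wound barrel 42 mm thick, paper label on top. Origin: centre of its underside, z up its axis. Taken from above by the flange rims (57 mm). The two look alike: one (now this, now that) weighs 0.24 to 0.31 kg, the other 0.51 to 0.62 kg, to be felt
- reel_2: solder reel standing upright: two red flanges 57 mm across, 3 mm thick, 55 mm tall in all, silvery wound barrel 42 mm thick, paper label on top. Origin: centre of its underside, z up its axis. Taken from above by the flange rims (57 mm). The two look alike: one (now this, now that) weighs 0.24 to 0.31 kg, the other 0.51 to 0.62 kg, to be felt
- flux_jar: small jar, brown with a cream lid, 38 mm across, 30 mm tall; a bystander, loose, to be left where it is. Origin: centre of its underside
- esc_stack: small black stack of two circuit boards, 38 x 37 x 20 mm; a bystander, loose, to be left where it is. Origin: centre of its underside
- lipo_pack: dark blue battery pack with a yellow plug, 31 x 103 x 22 mm, long along its y axis; a bystander, loose, to be left where it is. Origin: centre of its underside
- brass_wool_tin: open grey tin of brass wool, 49 mm across, 28 mm tall; a bystander, loose, to be left where it is. Origin: centre of its underside
Things that resemble listed ones, but are neither listed nor needed, are in the scene too. Leave any green or turquoise look-alike of the reel_2 alone.

How it is judged:
On the way, in this order (a step that is already met when the one before it is completed fails the run):
1. the carriage is home against the red stop (within 5 mm) (value of joint carriage above 0.145 m), for 0.2 s.
2. the lighter reel is lifted in the fingers, at least 25 mm off the bench, while the heavier one stands on the bench (told by its load on the bench) (((height (world z) of reel_1 above 0.025 m and contact force between the fingers and reel_1 above 0.5 N and height (world z) of reel_2 below 0.006 m and contact force between reel_2 and anything else above 4.3 N) or (height (world z) of reel_2 above 0.025 m and contact force between the fingers and reel_2 above 0.5 N and height (world z) of reel_1 below 0.006 m and contact force between reel_1 and anything else above 4.3 N))), for 0.2 s.
At the end, for the whole second after the job is handed in: Carriage within 5 mm of its stop. Heavier reel held still in the fingers, upright within 0.25 rad, within 20 mm of the spindle's axis, underside 8 to 120 mm above its tip, resting on nothing. Lighter reel (load on the bench under 4.3 N) upright on the bench, at rest, let go (value of joint carriage above 0.145 m and ((horizontal distance between reel_2 and spindle_tip below 0.02 m and z of reel_2 in the frame of spindle_tip between 0.008 and 0.12 m and angle between reel_2's own z axis and vertical below 0.25 rad and contact force between the fingers and reel_2 above 1 N and contact force between reel_2 and stand below 0.1 N and contact force between each of reel_2, the fingers and reel_1 below 0.1 N and linear speed of reel_2 below 0.03 m/s and height (world z) of reel_1 below 0.006 m and angle between reel_1's own z axis and vertical below 0.1 rad and linear speed of reel_1 below 0.02 m/s and contact force between reel_1 and anything else below 4.3 N) or (horizontal distance between reel_1 and spindle_tip below 0.02 m and z of reel_1 in the frame of spindle_tip between 0.008 and 0.12 m and angle between reel_1's own z axis and vertical below 0.25 rad and contact force between the fingers and reel_1 above 1 N and contact force between reel_1 and stand below 0.1 N and contact force between each of reel_1, the fingers and reel_2 below 0.1 N and linear speed of reel_1 below 0.03 m/s and height (world z) of reel_2 below 0.006 m and angle between reel_2's own z axis and vertical below 0.1 rad and linear speed of reel_2 below 0.02 m/s and contact force between reel_2 and anything else below 4.3 N))); the arm keeps its last pose, push and grip.
It fails at once if a reel is tipped over (past 0.7 rad) (angle between any of reel_1, reel_2's own z axis and vertical above 0.7 rad).
It fails at once if a bystander is moved by more than 30 mm (distance of any of flux_jar, esc_stack, lipo_pack, brass_wool_tin from where it was at the start of the episode above 0.03 m).
It also fails if it takes over 72 s, if anything falls off the work surface, if the arm or the gripper's body presses on something with over 40 N, if the wrist force passes 120 N, or if a joint passes its speed limit or range.

## Robot

A 6-joint arm with a two-finger parallel gripper is mounted at the origin on a cart in front of the work surface, level with it; the furniture and walls round the work are solid. World frame = base frame: x ahead of the robot, y to its left, z up, the work surface at z = 0. Lengths are in m, angles in rad, forces in N, time in s.
With the tool pointing down it reaches from about 0.275 to 0.875 m from the base axis. Payload 12.5 kg.
Tool frame: the origin (TCP) lies on the centre line of the jaws, within the pads' length; the fingertips stand 8 mm ahead of it and the grasp point (between the pads) lies 11 mm behind it; z points along the fingers, y is the line along which they close (so a half turn about z gives the same grasp; the last joint's range is limited). The gripper opens to 85 mm and grips with 20 to 120 N. Pads are 22 mm wide; open, the fingers measure 114 mm over their backs; the gripper's body (76 mm by 85 mm) begins 54 mm behind the grasp point. The pads swing forward as they close: fully open they stand 13 mm farther back than shut.
Start: joints at [-1.389, 0.351, 1.652, -0, 1.139, -0.085], TCP at [0.145, -0.531, 0.239] pointing down, gripper open.
Joint ranges: [-2.75, 2.75], [-0.79, 2.1], [0.01, 2.65], [-1.57, 4.71], [0.07, 3.14], [-2.87, 2.87]. Speed limits (rad/s): [2.22, 2.22, 2.79, 3.14, 3.14, 3.14].

## Interface

Orientations are given as a unit quaternion [x, y, z, w].
In Python, from bench import ctrl gives the robot as it stands. The module is installed in compiled form; this text tells all that it offers.
- The arm moves only by the tool arm_command, never from a script. Its argument "motion" is a list of rows, each an object of numbers: "dx", "dy", "dz": the shift along the tool's x, y, z each as a share of 25 mm, from -1 to 1; "rx", "ry", "rz": the turn, a rotation vector about the tool's x, y, z each as a share of 0.5 rad, from -1 to 1. In form: [{"dx": .., "dy": .., "dz": .., "rx": .., "ry": .., "rz": ..}, ...]. A call has 1 to 10 rows; each row shifts and turns the commanded pose from where the row before left it, along the tool's axes as they then stand; what a row does not reach is not made up. A row lasts 1/10 s, in which the tool goes at most 50 mm and 8.59 degrees, less where a joint would pass 70% of its speed; a pose out of reach is approached as far as the arm can. A call with a number of a shift or a turn outside -1 to 1 is refused whole. A call with a gripper value outside its range is refused whole. "jaw" is the closure, from 0 (fully open) to 1 (shut), set as the call begins (left out, the last holds). The fingers move at their own pace and stop on an object; the grip force is fixed at half the most. Time passes only in rows, so rows that do not move let the fingers close. It gives the time, the measured TCP pose, the force, the opening and the grip force at its end, in the units of the state.
- ctrl.get_state(): the state, without advancing time (a new reading comes with each control period).
- ctrl.grab_frame(name): name is "scene" or "side" or "wrist"; returns (picture, depth): 400x640x3 uint8, red, green, blue; 400x640 float32, m along the optical axis (not along the pixel's ray), 0 where there is no reading.
- ctrl.camera_model(name): a dict with "mtx" (3x3 intrinsics, pixels), "R" (3x3) and "t" (3): a world point X has camera coordinates R X + t. Camera axes: x right, y down, z forward; pixel columns grow to the right and rows downward; lengths in m; the calibration is good to about 2 mm. A picture is of the moment at which its call begins: read the wrist's pose just before it. camera_model takes no time and is no camera call; for the wrist camera it gives the pose at the moment of the call.
- ctrl.finish_job(): hands the job in; it is judged then, once.
The state is a dict: "time_s": time; "joint_positions": joint angles; "dq": joint speeds; "tau": joint torques, N m; "position": TCP position; "tool_rot": TCP orientation; "wrist_force": force on the tool from outside, world axes, zero at the start; "moment": the same for the moment, N m; "width": finger opening in m; "grip_force": force on a finger pad.
Only numpy, scipy, OpenCV 4.12 (cv2) and the standard library are available. Lean on these libraries where they do the work, as an engineer would, in place of code of your own. Each camera call takes 0.05 s, during which the arm holds its last target. There are 200 camera calls.

## Working session

There is one attempt and no reset: what is moved stays moved. The work goes in short steps, Python scripts to look and compute and a tool call to move; the robot and the scene stay as the last step left them, time stands still between calls to the robot, and variables do not carry over. Pictures are saved under pics/ and viewed, at most 10 in all, crops included, and the job is handed in when it is done.

Besides the shell and the picture viewer there is one more tool, called after "Request:" as name(argument=value, ...) on one line, values as JSON. arm_command: Moves the arm, as the interface text tells. Its arguments: {"type":"object","properties":{"motion":{"type":"array"},"jaw":{"type":"number"}},"required":["motion"]}

```bash
mkdir -p pics
cat > h.py <<'E'
from bench import ctrl
import numpy as np, cv2
def snap(n,f):
    m=ctrl.camera_model(n); p,d=ctrl.grab_frame(n); cv2.imwrite(f'pics/{f}.png',p[:,:,::-1]); np.savez(f'pics/{f}.npz',d=d,**{k:np.array(m[k]) for k in('mtx','R','t')}); return p,d
def world(f,u,v,z=None):
    a=np.load(f'pics/{f}.npz'); r=np.linalg.inv(a['mtx'])@[u,v,1]; R,t=a['R'],a['t']
    if z is None: return R.T@(r*a['d'][int(v),int(u)]-t)
    c=-R.T@t; w=R.T@r; return c+w*(z-c[2])/w[2]
E
python3 - <<'E'
from h import *
print(ctrl.get_state())
snap('scene','s0'); snap('side','d0')
E
```

```text
{'time_s': 0.0, 'joint_positions': array([-1.38859441e+00,  3.51235638e-01,  1.65245819e+00, -1.34849119e-05,
        1.13909686e+00, -8.45795941e-02]), 'dq': array([-5.06666688e-04, -1.23770412e-03,  1.30324849e-05,  2.93310763e-04,
        1.02133314e-03, -7.01355479e-04]), 'tau': array([-2.10870007e-04, -5.06110024e+01, -2.91405147e+01, -1.33349995e-04,
        4.62278942e-03,  1.55915745e-05]), 'position': array([ 0.14496665, -0.53020186,  0.23874578]), 'tool_rot': array([ 9.91116084e-01,  1.32998308e-01, -3.53420554e-05, -5.98006011e-04]), 'wrist_force': array([0.58207283, 0.29563649, 0.31178709]), 'moment': array([ 0.02522377, -0.03175116, -0.02463585]), 'grip_force': 0.0, 'width': 0.08551697543959204}
```

View pics/s0.png

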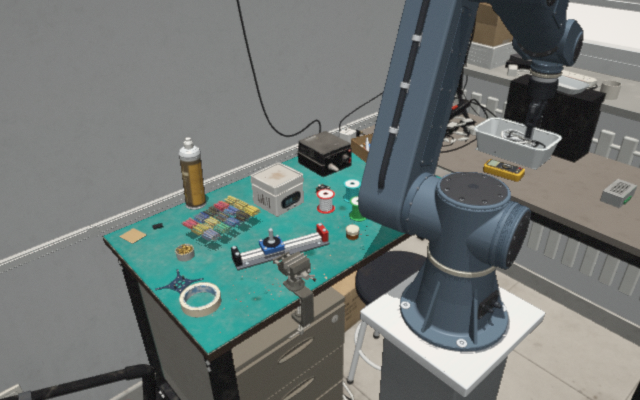

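View pics/d0.png

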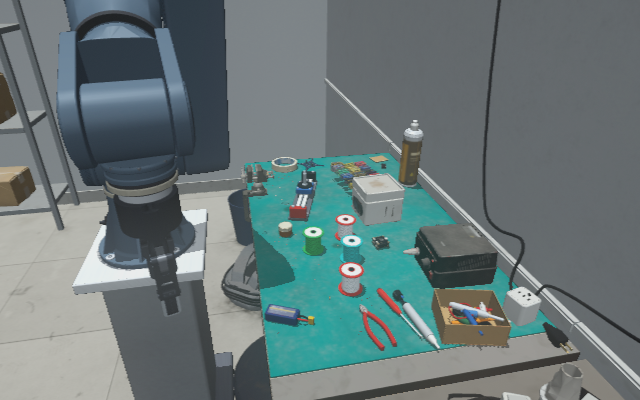

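The side view shows red reels at (345,220) and (350,270). Their look-alikes are green at (313,233) and turquoise at (351,242). The carriage is at about (306,187) and the red stop at (299,212). I'll confirm the red reels in one crop and measure.

Run:
```python
from h import *
p=cv2.imread('pics/d0.png'); c=p[150:330,240:420]
cv2.imwrite('pics/d0c.png',cv2.resize(c,None,fx=3.3,fy=3.3,interpolation=cv2.INTER_CUBIC))
for n,u,v,z in [('r_a',345,220,.055),('r_b',350,270,.055),('green',313,233,.055),('turq',351,242,.055),('stop',299,209,.042),('jar',285,226,.03),('esc',380,240,.02),('lipo',283,314,.022),('box',378,186,None),('tip',306,172,.085),('black',311,172,.042),('iron tip',407,251,None)]:
    print(n,world('d0',u,v).round(3),world('d0',u,v,z).round(3) if z else '')
p=cv2.imread('pics/s0.png'); c=p[160:310,150:400]
print('scene:')
for n,u,v,z in [('r_a',325,193,.055),('tip',271,231,.085),('stop',322,228,.042),('black',236,250,.042),('tin',184,248,.028),('vise',293,262,None)]:
    print(n,world('s0',u,v).round(3),world('s0',u,v,z).round(3) if z else '')
cv2.imwrite('pics/s0c.png',cv2.resize(c,None,fx=3.2,fy=3.2,interpolation=cv2.INTER_CUBIC))
```

```text
r_a [ 0.532 -0.082  0.054] [ 0.532 -0.083  0.055]
r_b [ 0.486 -0.299  0.056] [ 0.486 -0.297  0.055]
green [ 0.433 -0.135  0.058] [ 0.434 -0.13   0.055]
turq [ 0.519 -0.19   0.055] [ 0.519 -0.189  0.055]
stop [0.423 0.03  0.039] [0.422 0.024 0.042]
jar [ 0.371 -0.044  0.031] [ 0.372 -0.042  0.03 ]
esc [ 0.613 -0.145  0.02 ] [ 0.613 -0.146  0.02 ]
lipo [ 0.323 -0.372  0.023] [ 0.323 -0.371  0.022]
box [0.651 0.    0.107] 
tip [0.488 0.274 0.043] [0.472 0.184 0.085]
black [0.506 0.276 0.041] [0.505 0.274 0.042]
iron tip [ 0.65  -0.236  0.042] 
scene:
r_a [ 0.534 -0.077  0.057] [ 0.536 -0.079  0.055]
tip [0.461 0.184 0.08 ] [0.455 0.188 0.085]
stop [0.419 0.039 0.041] [0.418 0.04  0.042]
black [0.501 0.274 0.041] [0.499 0.275 0.042]
tin [0.625 0.364 0.024] [0.621 0.366 0.028]
vise [0.304 0.235 0.095]
```

View pics/d0c.png

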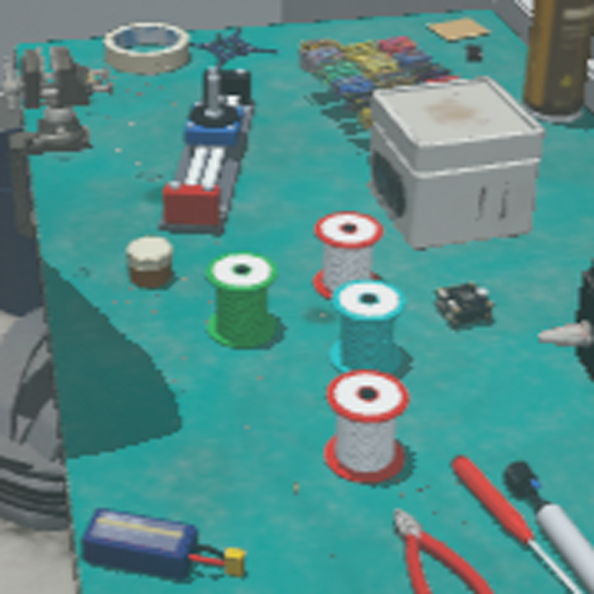

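View pics/s0c.png

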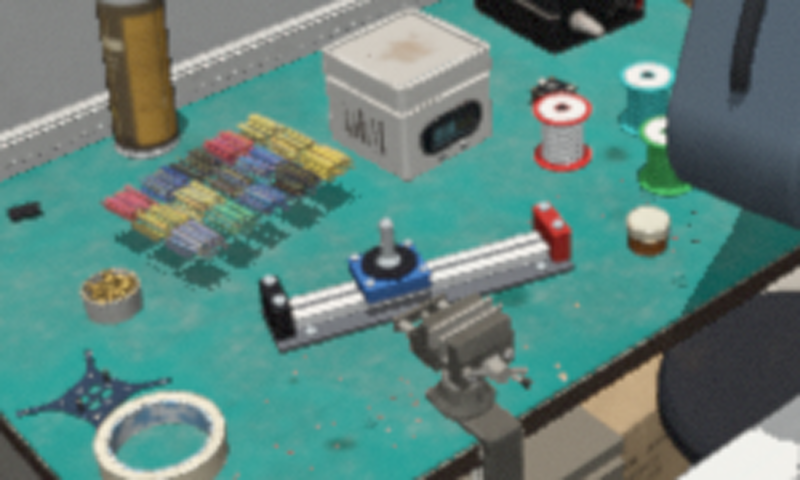

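The crops confirm it: the red reels are A at (0.534,-0.08), side crop (348,230), and B at (0.486,-0.297), crop (367,395). Green is at crop (241,270) and turquoise at (368,298). The spindle tip is at side crop (213,70), scene crop (387,222). Next I'll check the clearances to the vise and the box and refine the tip position.

Run:
```python
from h import *
print('tip',world('d0',304.5,171.5,.085).round(4),world('s0',270.9,229.8,.085).round(4))
a=np.load('pics/s0.npz'); K,R,t,d=a['mtx'],a['R'],a['t'],a['d']
v,u=np.mgrid[0:400,0:640]; P=(np.linalg.inv(K)@np.stack([u,v,np.ones_like(u)]).reshape(3,-1))*d.reshape(1,-1)
W=(R.T@(P-t[:,None])).T.reshape(400,640,3)
w=W[245:300,272:318].reshape(-1,3); w=w[(w[:,2]>.055)&(w[:,1]<.33)&(w[:,0]<.42)]
print('vise',w.min(0),w.max(0),np.percentile(w[:,0],[50,95,99]))
print(w[w[:,0]>.36][:8].round(3))
w=W[150:220,245:305].reshape(-1,3); w=w[(w[:,2]>.095)&(w[:,2]<.115)&(w[:,0]<.8)]
for f in (w[:,0].argmin(),w[:,1].argmin(),w[:,1].argmax(),w[:,0].argmax()): print('box',w[f].round(3))
```

```text
tip [0.4678 0.1887 0.085 ] [0.4594 0.185  0.085 ]
vise [0.26027721 0.19368567 0.05565943] [0.3714636  0.25774364 0.10095877] [0.2987216  0.36521672 0.36808352]
[[0.369 0.2   0.074]
 [0.371 0.204 0.071]
 [0.364 0.207 0.077]
 [0.362 0.205 0.077]
 [0.369 0.197 0.069]
 [0.367 0.211 0.074]
 [0.368 0.207 0.071]
 [0.367 0.205 0.071]]
box [0.588 0.06  0.104]
box [ 0.622 -0.049  0.106]
box [0.687 0.079 0.108]
box [ 0.72  -0.034  0.106]
```

Request:
arm_command(motion=[{"rz": -0.28}, {"rz": -0.28}, {"rz": -0.28}, {"rz": -0.28}, {"rz": -0.28}, {"rz": -0.28}, {"rz": -0.28}, {"dx": 1, "dy": 0.09}, {"dx": 1, "dy": 0.09}, {"dx": 1, "dy": 0.09}])

```text
validation failed for argument at $.mo...
```

Request:
arm_command(motion=[{"dx": 1, "dy": 0.09}, {"dx": 1, "dy": 0.09}, {"dx": 1, "dy": 0.09}, {"dx": 1, "dy": 0.09}, {"dx": 1, "dy": 0.09}, {"dx": 1, "dy": 0.09}, {"dx": 1, "dy": 0.09}, {"dx": 1, "dy": 0.09}, {"dx": 1, "dy": 0.09}, {"dx": 1, "dy": 0.09}])

```text
validation failed for argument at $.mo...
```

Request:
arm_command(motion=[{"dx": 1, "dy": 0.09}, {"dx": 1, "dy": 0.09}, {"dx": 1, "dy": 0.09}, {"dx": 1, "dy": 0.09}, {"dx": 1, "dy": 0.09}, {"dx": 1, "dy": 0.09}, {"dx": 1, "dy": 0.09}, {"dx": 1, "dy": 0.09}, {"dx": 1, "dy": 0.09}, {"dx": 1, "dy": 0.09}])

```text
validation failed for argument at $.mo...
```

Request:
arm_command(motion=[{"dx": 0, "dy": 0, "dz": 0, "rx": 0, "ry": 0, "rz": -0.28}, {"dx": 0, "dy": 0, "dz": 0, "rx": 0, "ry": 0, "rz": -0.28}, {"dx": 0, "dy": 0, "dz": 0, "rx": 0, "ry": 0, "rz": -0.28}, {"dx": 0, "dy": 0, "dz": 0, "rx": 0, "ry": 0, "rz": -0.28}, {"dx": 0, "dy": 0, "dz": 0, "rx": 0, "ry": 0, "rz": -0.28}, {"dx": 0, "dy": 0, "dz": 0, "rx": 0, "ry": 0, "rz": -0.28}, {"dx": 0, "dy": 0, "dz": 0, "rx": 0, "ry": 0, "rz": -0.28}, {"dx": 1, "dy": 0.09, "dz": 0, "rx": 0, "ry": 0, "rz": 0}, {"dx": 1, "dy": 0.09, "dz": 0, "rx": 0, "ry": 0, "rz": 0}])

```text
time_s: 1.0
position: [0.1652, -0.4839, 0.2388]
tool_rot: [0.812, 0.584, 0.0, -0.0]
wrist_force: [0.8, -0.6, -0.8]
width: 0.0852
grip_force: 0.0
```

Request:
arm_command(motion=[{"dx": 1, "dy": 0.09, "dz": 0, "rx": 0, "ry": 0, "rz": 0}, {"dx": 1, "dy": 0.09, "dz": 0, "rx": 0, "ry": 0, "rz": 0}, {"dx": 1, "dy": 0.09, "dz": 0, "rx": 0, "ry": 0, "rz": 0}, {"dx": 1, "dy": 0.09, "dz": 0, "rx": 0, "ry": 0, "rz": 0}, {"dx": 1, "dy": 0.09, "dz": 0, "rx": 0, "ry": 0, "rz": 0}, {"dx": 1, "dy": 0.09, "dz": 0, "rx": 0, "ry": 0, "rz": 0}, {"dx": 1, "dy": 0.09, "dz": 0, "rx": 0, "ry": 0, "rz": 0}, {"dx": 1, "dy": 0.09, "dz": 0, "rx": 0, "ry": 0, "rz": 0}, {"dx": 1, "dy": 0.09, "dz": 0, "rx": 0, "ry": 0, "rz": 0}, {"dx": 1, "dy": 0.09, "dz": 0, "rx": 0, "ry": 0, "rz": 0}])

```text
time_s: 2.0
position: [0.2663, -0.2537, 0.2392]
tool_rot: [0.812, 0.584, 0.0, -0.0]
wrist_force: [0.7, 0.5, -0.1]
width: 0.0852
grip_force: 0.0
```

Request:
arm_command(motion=[{"dx": 1, "dy": 0.09, "dz": 0, "rx": 0, "ry": 0, "rz": 0}, {"dx": 1, "dy": 0.09, "dz": 0, "rx": 0, "ry": 0, "rz": 0}, {"dx": 1, "dy": 0.09, "dz": 0, "rx": 0, "ry": 0, "rz": 0}, {"dx": 1, "dy": 0.09, "dz": 0, "rx": 0, "ry": 0, "rz": 0}, {"dx": 1, "dy": 0.09, "dz": 0, "rx": 0, "ry": 0, "rz": 0}, {"dx": 1, "dy": 0.09, "dz": 0, "rx": 0, "ry": 0, "rz": 0}, {"dx": 1, "dy": 0.09, "dz": 0, "rx": 0, "ry": 0, "rz": 0}, {"dx": 1, "dy": 0.09, "dz": 0, "rx": 0, "ry": 0, "rz": 0}, {"dx": 1, "dy": 0.09, "dz": 0, "rx": 0, "ry": 0, "rz": 0}, {"dx": 1, "dy": 0.09, "dz": 0, "rx": 0, "ry": 0, "rz": 0}])

```text
time_s: 3.0
position: [0.3672, -0.0238, 0.2392]
tool_rot: [0.812, 0.584, -0.0, -0.0]
wrist_force: [-0.4, 0.4, 0.7]
width: 0.0852
grip_force: 0.0
```

Request:
arm_command(motion=[{"dx": 1, "dy": 0.09, "dz": 0, "rx": 0, "ry": 0, "rz": 0}, {"dx": 1, "dy": 0.09, "dz": 0, "rx": 0, "ry": 0, "rz": 0}, {"dx": 1, "dy": 0.09, "dz": 0, "rx": 0, "ry": 0, "rz": 0}, {"dx": 1, "dy": 0.09, "dz": 0, "rx": 0, "ry": 0, "rz": 0}, {"dx": 1, "dy": 0.09, "dz": 0, "rx": 0, "ry": 0, "rz": 0}, {"dx": 1, "dy": 0.09, "dz": 0, "rx": 0, "ry": 0, "rz": 0}, {"dx": 0, "dy": 0, "dz": 0, "rx": 0, "ry": 0, "rz": 0}, {"dx": 0, "dy": 0, "dz": 0, "rx": 0, "ry": 0, "rz": 0}])

```text
time_s: 3.8
position: [0.4273, 0.113, 0.2389]
tool_rot: [0.812, 0.584, -0.0, -0.0]
wrist_force: [0.3, -1.2, -0.2]
width: 0.0855
grip_force: 0.0
```

Run:
```python
from h import *
snap('wrist','w1')
```

```text
(no output)
```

View pics/w1.png

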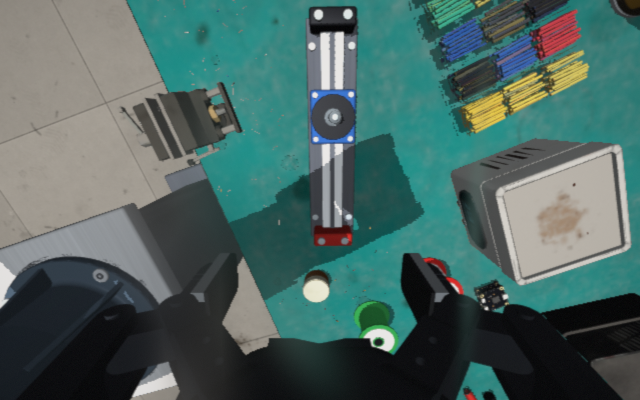

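The wrist view shows the spindle tip at (335,117), the red stop top at (333,240) and the black block top at (332,14). The rail lines up with tool x.

Run:
```python
from h import *
s=ctrl.get_state(); p=np.array(s['position']);from scipy.spatial.transform import Rotation as Ro
R=Ro.from_quat(s['tool_rot']).as_matrix(); print(R.round(3),p)
for n,u,v,z in [('tip',335,117,.085),('stop',333,239,.042),('black',332,14,.042),('cog',334,116,.048)]:
    X=world('w1',u,v,z); print(n,world('w1',u,v).round(4),X.round(4),'tool mm',(R.T@(X-p)*1000).round(1))
```

```text
[[ 0.318  0.948 -0.001]
 [ 0.948 -0.318 -0.   ]
 [-0.001 -0.001 -1.   ]] [0.4271684  0.11265816 0.23901583]
tip [0.4647 0.1802 0.0841] [0.4647 0.1802 0.085 ] tool mm [ 76.1  14.2 154. ]
stop [0.4192 0.037  0.041 ] [0.4193 0.0374 0.042 ] tool mm [-73.7  16.6 197. ]
black [0.4946 0.2772 0.0415] [0.4945 0.2771 0.042 ] tool mm [177.4  11.7 196.9]
cog [0.4641 0.1814 0.0841] [0.4659 0.1812 0.048 ] tool mm [ 77.4  15.1 191. ]
```

Request:
arm_command(motion=[{"dx": 0.765, "dy": 0.145, "dz": 0.4, "rx": 0, "ry": 0, "rz": 0}, {"dx": 0.765, "dy": 0.145, "dz": 0.4, "rx": 0, "ry": 0, "rz": 0}, {"dx": 0.765, "dy": 0.145, "dz": 0.4, "rx": 0, "ry": 0, "rz": 0}, {"dx": 0.765, "dy": 0.145, "dz": 0.4, "rx": 0, "ry": 0, "rz": 0}, {"dx": 0, "dy": 0, "dz": 0.9, "rx": 0, "ry": 0, "rz": 0}, {"dx": 0, "dy": 0, "dz": 0.9, "rx": 0, "ry": 0, "rz": 0}, {"dx": 0, "dy": 0, "dz": 0.9, "rx": 0, "ry": 0, "rz": 0}, {"dx": 0, "dy": 0, "dz": 0.9, "rx": 0, "ry": 0, "rz": 0}, {"dx": 0, "dy": 0, "dz": 0.9, "rx": 0, "ry": 0, "rz": 0}, {"dx": 0, "dy": 0, "dz": 0.8, "rx": 0, "ry": 0, "rz": 0}])

```text
time_s: 4.85
position: [0.4654, 0.1799, 0.0659]
tool_rot: [0.812, 0.583, -0.0, -0.0]
wrist_force: [-0.1, -0.4, 0.1]
width: 0.0852
grip_force: 0.0
```

Request:
arm_command(motion=[{"dx": 0, "dy": 0, "dz": 0, "rx": 0, "ry": 0, "rz": 0}, {"dx": 0, "dy": 0, "dz": 0, "rx": 0, "ry": 0, "rz": 0}, {"dx": 0, "dy": 0, "dz": 0, "rx": 0, "ry": 0, "rz": 0}, {"dx": 0, "dy": 0, "dz": 0, "rx": 0, "ry": 0, "rz": 0}, {"dx": 0, "dy": 0, "dz": 0, "rx": 0, "ry": 0, "rz": 0}, {"dx": 0, "dy": 0, "dz": 0, "rx": 0, "ry": 0, "rz": 0}, {"dx": 0, "dy": 0, "dz": 0, "rx": 0, "ry": 0, "rz": 0}, {"dx": 0, "dy": 0, "dz": 0, "rx": 0, "ry": 0, "rz": 0}, {"dx": 0, "dy": 0, "dz": 0, "rx": 0, "ry": 0, "rz": 0}, {"dx": 0, "dy": 0, "dz": 0, "rx": 0, "ry": 0, "rz": 0}], jaw=1)

```text
time_s: 5.85
position: [0.466, 0.181, 0.0676]
tool_rot: [0.812, 0.584, 0.0, 0.0]
wrist_force: [-2.2, -0.9, 7.1]
width: 0.01
grip_force: 58.6
```

Request:
arm_command(motion=[{"dx": -0.2, "dy": 0.005, "dz": 0, "rx": 0, "ry": 0, "rz": 0}, {"dx": -0.45, "dy": 0.01, "dz": 0, "rx": 0, "ry": 0, "rz": 0}, {"dx": -0.45, "dy": 0.01, "dz": 0, "rx": 0, "ry": 0, "rz": 0}, {"dx": -0.45, "dy": 0.01, "dz": 0, "rx": 0, "ry": 0, "rz": 0}, {"dx": -0.45, "dy": 0.01, "dz": 0, "rx": 0, "ry": 0, "rz": 0}, {"dx": -0.45, "dy": 0.01, "dz": 0, "rx": 0, "ry": 0, "rz": 0}, {"dx": -0.45, "dy": 0.01, "dz": 0, "rx": 0, "ry": 0, "rz": 0}, {"dx": -0.45, "dy": 0.01, "dz": 0, "rx": 0, "ry": 0, "rz": 0}, {"dx": -0.25, "dy": 0, "dz": 0, "rx": 0, "ry": 0, "rz": 0}, {"dx": 0, "dy": 0, "dz": 0, "rx": 0, "ry": 0, "rz": 0}])

```text
time_s: 6.85
position: [0.4385, 0.0945, 0.0676]
tool_rot: [0.812, 0.584, -0.0, -0.0]
wrist_force: [-5.4, -0.2, 11.0]
width: 0.0098
grip_force: 59.6
```

Request:
arm_command(motion=[{"dx": -0.1, "dy": 0, "dz": 0, "rx": 0, "ry": 0, "rz": 0}, {"dx": -0.1, "dy": 0, "dz": 0, "rx": 0, "ry": 0, "rz": 0}, {"dx": -0.1, "dy": 0, "dz": 0, "rx": 0, "ry": 0, "rz": 0}, {"dx": -0.1, "dy": 0, "dz": 0, "rx": 0, "ry": 0, "rz": 0}, {"dx": 0, "dy": 0, "dz": 0, "rx": 0, "ry": 0, "rz": 0}])

```text
time_s: 7.35
position: [0.4356, 0.0855, 0.0676]
tool_rot: [0.812, 0.584, 0.0, 0.0]
wrist_force: [-4.4, -1.2, 11.9]
width: 0.0099
grip_force: 59.6
```

Request:
arm_command(motion=[{"dx": -0.1, "dy": 0, "dz": 0, "rx": 0, "ry": 0, "rz": 0}, {"dx": -0.1, "dy": 0, "dz": 0, "rx": 0, "ry": 0, "rz": 0}, {"dx": 0, "dy": 0, "dz": 0, "rx": 0, "ry": 0, "rz": 0}])

```text
time_s: 7.65
position: [0.4355, 0.0846, 0.0677]
tool_rot: [0.813, 0.583, 0.004, -0.001]
wrist_force: [2.6, 48.1, -1.0]
width: 0.0099
grip_force: 58.9
```

Request:
arm_command(motion=[{"dx": 0.15, "dy": 0, "dz": 0, "rx": 0, "ry": 0, "rz": 0}, {"dx": 0, "dy": 0, "dz": 0, "rx": 0, "ry": 0, "rz": 0}, {"dx": 0, "dy": 0, "dz": 0, "rx": 0, "ry": 0, "rz": 0}, {"dx": 0, "dy": 0, "dz": 0, "rx": 0, "ry": 0, "rz": 0}, {"dx": 0, "dy": 0, "dz": -0.6, "rx": 0, "ry": 0, "rz": 0}, {"dx": 0, "dy": 0, "dz": -1, "rx": 0, "ry": 0, "rz": 0}, {"dx": 0, "dy": 0, "dz": -1, "rx": 0, "ry": 0, "rz": 0}, {"dx": 0, "dy": 0, "dz": -1, "rx": 0, "ry": 0, "rz": 0}, {"dx": 0, "dy": 0, "dz": -1, "rx": 0, "ry": 0, "rz": 0}, {"dx": 0, "dy": 0, "dz": -1, "rx": 0, "ry": 0, "rz": 0}], jaw=0)

```text
time_s: 8.65
position: [0.435, 0.084, 0.2079]
tool_rot: [0.812, 0.584, -0.0, 0.0]
wrist_force: [-0.6, -0.2, -0.4]
width: 0.0855
grip_force: 0.0
```

Request:
arm_command(motion=[{"dx": -0.8, "dy": 0.9, "dz": -0.1, "rx": 0, "ry": 0, "rz": 0}, {"dx": -0.8, "dy": 0.9, "dz": -0.1, "rx": 0, "ry": 0, "rz": 0}, {"dx": -0.8, "dy": 0.9, "dz": -0.1, "rx": 0, "ry": 0, "rz": 0}, {"dx": -0.8, "dy": 0.9, "dz": -0.1, "rx": 0, "ry": 0, "rz": 0}, {"dx": -0.8, "dy": 0.9, "dz": -0.1, "rx": 0, "ry": 0, "rz": 0}, {"dx": 0, "dy": 0.9, "dz": 0, "rx": 0, "ry": 0, "rz": 0}, {"dx": 0, "dy": 0, "dz": 0, "rx": 0, "ry": 0, "rz": 0}, {"dx": 0, "dy": 0, "dz": 0, "rx": 0, "ry": 0, "rz": 0}])

```text
time_s: 9.45
position: [0.5309, -0.0536, 0.2189]
tool_rot: [0.812, 0.584, -0.0, -0.0]
wrist_force: [-1.2, 0.2, 0.1]
width: 0.0856
grip_force: 0.0
```

Run:
```python
from h import *
snap('wrist','w2')
```

```text
(no output)
```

View pics/w2.png

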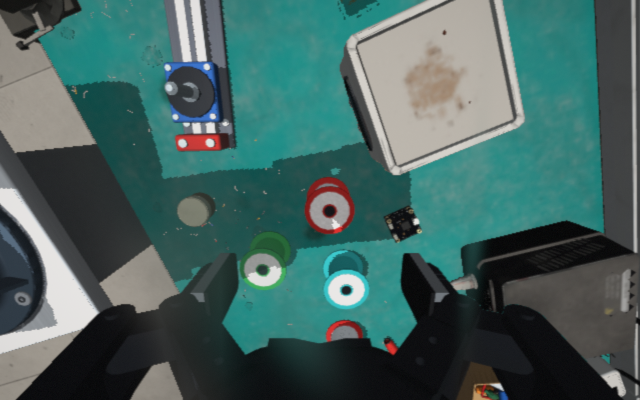

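The wrist view shows reel A (red) with its top centre at (329,211), turquoise at (346,289) and green at (263,270). The carriage is against the stop, with its tip at (171,89) and the stop at (202,142). The box corner is at (392,172).

```bash
cat >> h.py <<'E'
from scipy.spatial.transform import Rotation as Ro
def rep(f,L):
    s=ctrl.get_state(); p=np.array(s['position']); R=Ro.from_quat(s['tool_rot']).as_matrix(); print(p.round(4))
    for n,u,v,z in L:
        X=world(f,u,v,z); print(n,'depth z',world(f,u,v)[2].round(3),X.round(4),'tool mm',(R.T@(X-p)*1000).round(1))
E
python3 - <<'E'
from h import *
rep('w2',[('A',329.5,211,.055),('tip',171,89,.085),('stop',202,142,.042),('box',390,173,.106),('boxL',346,44,.106),('B',345,334,.055),('turq',346,289,.055),('esc',403,224,.02)])
p=cv2.cvtColor(cv2.imread('pics/w2.png'),cv2.COLOR_BGR2HSV)[175:240,295:365]
m=((p[...,0]<8)|(p[...,0]>172))&(p[...,1]>130); v,u=np.nonzero(m); print(u.min()+295,u.max()+295,v.min()+175,v.max()+175)
E
```

```text
[ 0.5306 -0.0533  0.219 ]
A depth z 0.055 [ 0.5325 -0.0807  0.055 ] tool mm [-25.4  10.7 164. ]
tip depth z 0.085 [0.4358 0.0832 0.085 ] tool mm [  99.1 -133.2  134.1]
stop depth z 0.042 [0.4241 0.0348 0.042 ] tool mm [  49.6 -128.9  177.1]
box depth z 0.001 [ 0.5984 -0.0473  0.106 ] tool mm [ 27.2  62.5 112.9]
boxL depth z 0.105 [0.5911 0.0635 0.106 ] tool mm [129.9  20.2 113. ]
B depth z 0.022 [ 0.4996 -0.2475  0.055 ] tool mm [-193.9   32.6  164. ]
turq depth z 0.054 [ 0.5206 -0.1834  0.055 ] tool mm [-126.5   32.   164. ]
esc depth z 0.017 [ 0.6136 -0.1386  0.02  ] tool mm [-54.4 106.  198.9]
305 353 177 233
```

Request:
arm_command(motion=[{"dx": -0.254, "dy": 0.107, "dz": 0.8, "rx": 0, "ry": 0, "rz": 0}, {"dx": -0.254, "dy": 0.107, "dz": 0.8, "rx": 0, "ry": 0, "rz": 0}, {"dx": -0.254, "dy": 0.107, "dz": 0.8, "rx": 0, "ry": 0, "rz": 0}, {"dx": -0.254, "dy": 0.107, "dz": 0.8, "rx": 0, "ry": 0, "rz": 0}, {"dx": 0, "dy": 0, "dz": 0.7, "rx": 0, "ry": 0, "rz": 0}, {"dx": 0, "dy": 0, "dz": 0.7, "rx": 0, "ry": 0, "rz": 0}, {"dx": 0, "dy": 0, "dz": 0.7, "rx": 0, "ry": 0, "rz": 0}, {"dx": 0, "dy": 0, "dz": 0.7, "rx": 0, "ry": 0, "rz": 0}, {"dx": 0, "dy": 0, "dz": 0.7, "rx": 0, "ry": 0, "rz": 0}, {"dx": 0, "dy": 0, "dz": 0.7, "rx": 0, "ry": 0, "rz": 0}])

```text
time_s: 10.5
position: [0.5328, -0.0803, 0.0339]
tool_rot: [0.812, 0.584, -0.0, -0.0]
wrist_force: [-0.1, -0.2, 0.9]
width: 0.0853
grip_force: 0.0
```

Request:
arm_command(motion=[{"dx": 0, "dy": 0, "dz": 0, "rx": 0, "ry": 0, "rz": 0}, {"dx": 0, "dy": 0, "dz": 0, "rx": 0, "ry": 0, "rz": 0}, {"dx": 0, "dy": 0, "dz": 0, "rx": 0, "ry": 0, "rz": 0}, {"dx": 0, "dy": 0, "dz": 0, "rx": 0, "ry": 0, "rz": 0}, {"dx": 0, "dy": 0, "dz": 0, "rx": 0, "ry": 0, "rz": 0}, {"dx": 0, "dy": 0, "dz": 0, "rx": 0, "ry": 0, "rz": 0}, {"dx": 0, "dy": 0, "dz": 0, "rx": 0, "ry": 0, "rz": 0}, {"dx": 0, "dy": 0, "dz": 0, "rx": 0, "ry": 0, "rz": 0}], jaw=1)

```text
time_s: 11.3
position: [0.5336, -0.0807, 0.0357]
tool_rot: [0.812, 0.584, 0.0, 0.0]
wrist_force: [-2.7, 2.2, 8.3]
width: 0.0537
grip_force: 62.0
```

Request:
arm_command(motion=[{"dx": 0, "dy": 0, "dz": -0.2, "rx": 0, "ry": 0, "rz": 0}, {"dx": 0, "dy": 0, "dz": -0.4, "rx": 0, "ry": 0, "rz": 0}, {"dx": 0, "dy": 0, "dz": -0.4, "rx": 0, "ry": 0, "rz": 0}, {"dx": 0, "dy": 0, "dz": -0.4, "rx": 0, "ry": 0, "rz": 0}, {"dx": 0, "dy": 0, "dz": -0.4, "rx": 0, "ry": 0, "rz": 0}, {"dx": 0, "dy": 0, "dz": -0.2, "rx": 0, "ry": 0, "rz": 0}, {"dx": 0, "dy": 0, "dz": 0, "rx": 0, "ry": 0, "rz": 0}, {"dx": 0, "dy": 0, "dz": 0, "rx": 0, "ry": 0, "rz": 0}, {"dx": 0, "dy": 0, "dz": 0, "rx": 0, "ry": 0, "rz": 0}, {"dx": 0, "dy": 0, "dz": 0, "rx": 0, "ry": 0, "rz": 0}])

```text
time_s: 12.3
position: [0.5332, -0.0809, 0.0839]
tool_rot: [0.812, 0.584, -0.0, -0.0]
wrist_force: [0.4, 0.1, -2.5]
width: 0.0538
grip_force: 63.3
```

Run:
```python
from h import *
F=[]
for i in range(6):
    F.append(ctrl.get_state()['wrist_force']); snap('side','l1') if i==0 else ctrl.grab_frame('side')
print(np.round(F,2)); s=ctrl.get_state(); print(s['position'],s['width'],s['grip_force'],s['time_s'])
p=cv2.imread('pics/l1.png')[170:330,250:430]; cv2.imwrite('pics/l1c.png',cv2.resize(p,None,fx=3,fy=3,interpolation=cv2.INTER_CUBIC))
```

```text
[[ 0.44  0.14 -2.52]
 [ 0.38  0.57 -2.81]
 [ 0.01  0.71 -2.48]
 [-0.55  0.09 -1.38]
 [-0.11  0.24 -2.28]
 [ 0.27  0.34 -2.49]]
[ 0.5334457  -0.08094684  0.08423751] 0.05347758941775166 63.33925724029541 12.6
```

View pics/l1c.png

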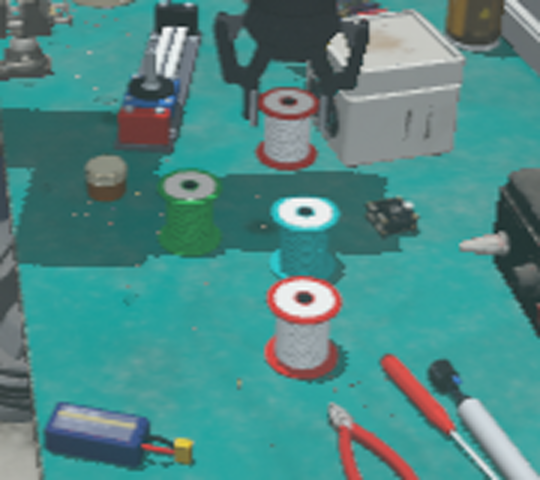

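Reel A reads about 2.5 N, so it is the lighter one, and it hangs upright (side crop (288,128)). I'll set it back down and move to B.

Request:
arm_command(motion=[{"dx": 0, "dy": 0, "dz": 0.4, "rx": 0, "ry": 0, "rz": 0}, {"dx": 0, "dy": 0, "dz": 0.5, "rx": 0, "ry": 0, "rz": 0}, {"dx": 0, "dy": 0, "dz": 0.4, "rx": 0, "ry": 0, "rz": 0}, {"dx": 0, "dy": 0, "dz": 0.3, "rx": 0, "ry": 0, "rz": 0}, {"dx": 0, "dy": 0, "dz": 0.16, "rx": 0, "ry": 0, "rz": 0}, {"dx": 0, "dy": 0, "dz": 0.1, "rx": 0, "ry": 0, "rz": 0}, {"dx": 0, "dy": 0, "dz": 0.06, "rx": 0, "ry": 0, "rz": 0}, {"dx": 0, "dy": 0, "dz": 0, "rx": 0, "ry": 0, "rz": 0}, {"dx": 0, "dy": 0, "dz": 0, "rx": 0, "ry": 0, "rz": 0}])

```text
time_s: 13.5
position: [0.5336, -0.081, 0.0366]
tool_rot: [0.812, 0.584, 0.0, 0.0]
wrist_force: [0.3, 0.7, -2.3]
width: 0.0539
grip_force: 63.4
```

Request:
arm_command(motion=[{"dx": 0, "dy": 0, "dz": 0.04, "rx": 0, "ry": 0, "rz": 0}, {"dx": 0, "dy": 0, "dz": 0.03, "rx": 0, "ry": 0, "rz": 0}, {"dx": 0, "dy": 0, "dz": 0, "rx": 0, "ry": 0, "rz": 0}])

```text
time_s: 13.8
position: [0.5337, -0.081, 0.0356]
tool_rot: [0.812, 0.584, 0.0, 0.0]
wrist_force: [-4.1, 1.1, 11.0]
width: 0.0535
grip_force: 64.1
```

Down on the bench (+11 N). I'll release and rise.

Request:
arm_command(motion=[{"dx": 0, "dy": 0, "dz": 0, "rx": 0, "ry": 0, "rz": 0}, {"dx": 0, "dy": 0, "dz": 0, "rx": 0, "ry": 0, "rz": 0}, {"dx": 0, "dy": 0, "dz": 0, "rx": 0, "ry": 0, "rz": 0}, {"dx": 0, "dy": 0, "dz": 0, "rx": 0, "ry": 0, "rz": 0}, {"dx": 0, "dy": 0, "dz": -0.4, "rx": 0, "ry": 0, "rz": 0}, {"dx": 0, "dy": 0, "dz": -0.8, "rx": 0, "ry": 0, "rz": 0}, {"dx": 0, "dy": 0, "dz": -1, "rx": 0, "ry": 0, "rz": 0}, {"dx": 0, "dy": 0, "dz": -1, "rx": 0, "ry": 0, "rz": 0}, {"dx": 0, "dy": 0, "dz": -1, "rx": 0, "ry": 0, "rz": 0}, {"dx": 0, "dy": 0, "dz": -1, "rx": 0, "ry": 0, "rz": 0}], jaw=0)

```text
time_s: 14.8
position: [0.5334, -0.0809, 0.1663]
tool_rot: [0.812, 0.584, 0.0, 0.0]
wrist_force: [0.6, 0.5, -0.4]
width: 0.0853
grip_force: 0.0
```

Request:
arm_command(motion=[{"dx": -0.97, "dy": 0.12, "dz": -0.25, "rx": 0, "ry": 0, "rz": 0}, {"dx": -0.97, "dy": 0.12, "dz": -0.25, "rx": 0, "ry": 0, "rz": 0}, {"dx": -0.97, "dy": 0.12, "dz": -0.25, "rx": 0, "ry": 0, "rz": 0}, {"dx": -0.97, "dy": 0.12, "dz": -0.25, "rx": 0, "ry": 0, "rz": 0}, {"dx": -0.97, "dy": 0.12, "dz": -0.25, "rx": 0, "ry": 0, "rz": 0}, {"dx": -0.97, "dy": 0.12, "dz": -0.25, "rx": 0, "ry": 0, "rz": 0}, {"dx": -0.97, "dy": 0.12, "dz": -0.25, "rx": 0, "ry": 0, "rz": 0}, {"dx": -0.97, "dy": 0.12, "dz": -0.25, "rx": 0, "ry": 0, "rz": 0}, {"dx": 0, "dy": 0, "dz": 0, "rx": 0, "ry": 0, "rz": 0}, {"dx": 0, "dy": 0, "dz": 0, "rx": 0, "ry": 0, "rz": 0}])

```text
time_s: 15.8
position: [0.4943, -0.2724, 0.2149]
tool_rot: [0.812, 0.583, 0.0, 0.0]
wrist_force: [1.0, 0.5, -0.7]
width: 0.0852
grip_force: 0.0
```

Run:
```python
from h import *
snap('wrist','w3')
```

```text
(no output)
```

View pics/w3.png

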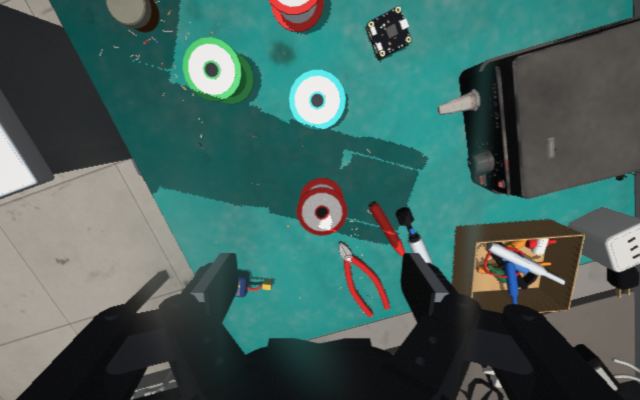

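The wrist view shows reel B (red) with its top centre at (322,212). A pen-like red tool is at (378,210), the pliers at (345,248) and turquoise at (317,99).

Run:
```python
from h import *
rep('w3',[('B',322,211.5,.055),('redtool',376,206,.01),('redtool2',395,240,.01),('pliers',346,250,.01),('turq',317,99,.055),('A',297,3,.055)])
```

```text
[ 0.4943 -0.2719  0.2146]
B depth z 0.056 [ 0.4883 -0.2962  0.055 ] tool mm [-25.    2.  159.6]
redtool depth z 0.013 [ 0.5515 -0.3254  0.01  ] tool mm [-32.6  71.3 204.6]
redtool2 depth z 0.014 [ 0.5629 -0.379   0.01  ] tool mm [-79.7  99.2 204.6]
pliers depth z 0.008 [ 0.4972 -0.3722  0.01  ] tool mm [-94.2  34.8 204.6]
turq depth z 0.054 [ 0.5206 -0.1835  0.055 ] tool mm [ 92.1  -3.2 159.7]
A depth z 0.054 [ 0.5296 -0.1007  0.055 ] tool mm [173.5 -21.  159.7]
```

Request:
arm_command(motion=[{"dx": -0.25, "dy": 0.02, "dz": 0.8, "rx": 0, "ry": 0, "rz": 0}, {"dx": -0.25, "dy": 0.02, "dz": 0.8, "rx": 0, "ry": 0, "rz": 0}, {"dx": -0.25, "dy": 0.02, "dz": 0.8, "rx": 0, "ry": 0, "rz": 0}, {"dx": -0.25, "dy": 0.02, "dz": 0.8, "rx": 0, "ry": 0, "rz": 0}, {"dx": 0, "dy": 0, "dz": 0.7, "rx": 0, "ry": 0, "rz": 0}, {"dx": 0, "dy": 0, "dz": 0.7, "rx": 0, "ry": 0, "rz": 0}, {"dx": 0, "dy": 0, "dz": 0.7, "rx": 0, "ry": 0, "rz": 0}, {"dx": 0, "dy": 0, "dz": 0.7, "rx": 0, "ry": 0, "rz": 0}, {"dx": 0, "dy": 0, "dz": 0.7, "rx": 0, "ry": 0, "rz": 0}, {"dx": 0, "dy": 0, "dz": 0.5, "rx": 0, "ry": 0, "rz": 0}])

```text
time_s: 16.85
position: [0.4883, -0.2956, 0.0334]
tool_rot: [0.812, 0.584, -0.0, -0.001]
wrist_force: [-0.0, 0.2, -0.2]
width: 0.0854
grip_force: 0.0
```

Request:
arm_command(motion=[{"dx": 0, "dy": 0, "dz": 0, "rx": 0, "ry": 0, "rz": 0}, {"dx": 0, "dy": 0, "dz": 0, "rx": 0, "ry": 0, "rz": 0}, {"dx": 0, "dy": 0, "dz": 0, "rx": 0, "ry": 0, "rz": 0}, {"dx": 0, "dy": 0, "dz": 0, "rx": 0, "ry": 0, "rz": 0}, {"dx": 0, "dy": 0, "dz": 0, "rx": 0, "ry": 0, "rz": 0}, {"dx": 0, "dy": 0, "dz": 0, "rx": 0, "ry": 0, "rz": 0}, {"dx": 0, "dy": 0, "dz": 0, "rx": 0, "ry": 0, "rz": 0}, {"dx": 0, "dy": 0, "dz": 0, "rx": 0, "ry": 0, "rz": 0}], jaw=1)

```text
time_s: 17.65
position: [0.489, -0.2968, 0.0358]
tool_rot: [0.812, 0.584, 0.0, 0.001]
wrist_force: [-0.2, 4.5, 7.6]
width: 0.0538
grip_force: 62.0
```

Request:
arm_command(motion=[{"dx": 0, "dy": 0, "dz": -0.2, "rx": 0, "ry": 0, "rz": 0}, {"dx": 0, "dy": 0, "dz": -0.4, "rx": 0, "ry": 0, "rz": 0}, {"dx": 0, "dy": 0, "dz": -0.5, "rx": 0, "ry": 0, "rz": 0}, {"dx": 0, "dy": 0, "dz": -0.6, "rx": 0, "ry": 0, "rz": 0}, {"dx": 0, "dy": 0, "dz": -0.6, "rx": 0, "ry": 0, "rz": 0}, {"dx": 0, "dy": 0, "dz": -0.4, "rx": 0, "ry": 0, "rz": 0}, {"dx": 0, "dy": 0, "dz": -0.2, "rx": 0, "ry": 0, "rz": 0}, {"dx": 0, "dy": 0, "dz": 0, "rx": 0, "ry": 0, "rz": 0}, {"dx": 0, "dy": 0, "dz": 0, "rx": 0, "ry": 0, "rz": 0}, {"dx": 0, "dy": 0, "dz": 0, "rx": 0, "ry": 0, "rz": 0}])

```text
time_s: 18.65
position: [0.4881, -0.2966, 0.1064]
tool_rot: [0.812, 0.584, -0.0, -0.001]
wrist_force: [0.4, 0.0, -6.3]
width: 0.0535
grip_force: 64.1
```

Request:
arm_command(motion=[{"dx": 0, "dy": 0, "dz": -0.4, "rx": 0, "ry": 0, "rz": 0}, {"dx": 0, "dy": 0, "dz": -0.7, "rx": 0, "ry": 0, "rz": 0}, {"dx": 0.3, "dy": -0.15, "dz": -0.7, "rx": 0, "ry": 0, "rz": 0}, {"dx": 0.6, "dy": -0.3, "dz": -0.4, "rx": 0, "ry": 0, "rz": 0}, {"dx": 0.8, "dy": -0.4, "dz": 0, "rx": 0, "ry": 0, "rz": 0}, {"dx": 0.8, "dy": -0.4, "dz": 0, "rx": 0, "ry": 0, "rz": 0}, {"dx": 0.8, "dy": -0.4, "dz": 0, "rx": 0, "ry": 0, "rz": 0}, {"dx": 0.8, "dy": -0.4, "dz": 0, "rx": 0, "ry": 0, "rz": 0}, {"dx": 0.8, "dy": -0.4, "dz": 0, "rx": 0, "ry": 0, "rz": 0}, {"dx": 0.8, "dy": -0.4, "dz": 0, "rx": 0, "ry": 0, "rz": 0}])

```text
time_s: 19.65
position: [0.4661, -0.1382, 0.1626]
tool_rot: [0.812, 0.584, 0.0, 0.0]
wrist_force: [0.6, 0.4, -5.5]
width: 0.0536
grip_force: 64.4
```

Request:
arm_command(motion=[{"dx": 0.8, "dy": -0.4, "dz": 0, "rx": 0, "ry": 0, "rz": 0}, {"dx": 0.8, "dy": -0.4, "dz": 0, "rx": 0, "ry": 0, "rz": 0}, {"dx": 0.8, "dy": -0.4, "dz": 0, "rx": 0, "ry": 0, "rz": 0}, {"dx": 0.8, "dy": -0.4, "dz": 0, "rx": 0, "ry": 0, "rz": 0}, {"dx": 0.8, "dy": -0.4, "dz": 0, "rx": 0, "ry": 0, "rz": 0}, {"dx": 0.8, "dy": -0.4, "dz": 0, "rx": 0, "ry": 0, "rz": 0}, {"dx": 0.8, "dy": -0.4, "dz": 0, "rx": 0, "ry": 0, "rz": 0}, {"dx": 0.8, "dy": -0.4, "dz": 0, "rx": 0, "ry": 0, "rz": 0}, {"dx": 0.6, "dy": -0.3, "dz": 0, "rx": 0, "ry": 0, "rz": 0}, {"dx": 0.3, "dy": -0.15, "dz": 0, "rx": 0, "ry": 0, "rz": 0}])

```text
time_s: 20.65
position: [0.4377, 0.0641, 0.1625]
tool_rot: [0.812, 0.584, 0.0, 0.0]
wrist_force: [0.1, -0.2, -5.3]
width: 0.0536
grip_force: 64.4
```

Request:
arm_command(motion=[{"dx": 0.3, "dy": -0.1, "dz": 0, "rx": 0, "ry": 0, "rz": 0}, {"dx": 0.2, "dy": -0.1, "dz": 0, "rx": 0, "ry": 0, "rz": 0}, {"dx": 0, "dy": 0, "dz": 0, "rx": 0, "ry": 0, "rz": 0}, {"dx": 0, "dy": 0, "dz": 0, "rx": 0, "ry": 0, "rz": 0}])

```text
time_s: 21.05
position: [0.4371, 0.0762, 0.162]
tool_rot: [0.812, 0.584, -0.0, 0.0]
wrist_force: [-0.1, -0.3, -5.8]
width: 0.0538
grip_force: 64.4
```

Run:
```python
from h import *
snap('side','f1'); snap('scene','f2'); s=ctrl.get_state(); print(s['position'],s['wrist_force'],s['width'],s['time_s'])
p=cv2.imread('pics/f1.png')[130:270,250:430]; q=cv2.imread('pics/f2.png')[160:280,200:400]
r=lambda a:cv2.resize(a,(600,int(a.shape[0]*600/a.shape[1])),interpolation=cv2.INTER_CUBIC)
c=np.vstack([r(p),r(q)]); print(c.shape); cv2.imwrite('pics/fc.png',cv2.resize(c,None,fx=.7,fy=.7))
```

```text
[0.43711251 0.07606493 0.16202333] [-0.71879875  0.08834818 -6.15855457] 0.05345456370209203 21.15
(826, 600, 3)
```

View pics/fc.png

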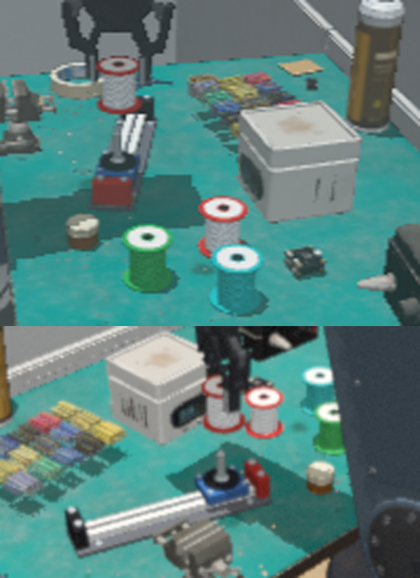

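The reel hangs upright at side crop (120,85), above the spindle. The lighter reel stands at crop (223,225), and the carriage is at the stop. A last trim of about 8 mm remains.

Request:
arm_command(motion=[{"dx": 0.15, "dy": -0.08, "dz": 0, "rx": 0, "ry": 0, "rz": 0}, {"dx": 0.15, "dy": -0.08, "dz": 0, "rx": 0, "ry": 0, "rz": 0}, {"dx": 0, "dy": 0, "dz": 0, "rx": 0, "ry": 0, "rz": 0}, {"dx": 0, "dy": 0, "dz": 0, "rx": 0, "ry": 0, "rz": 0}, {"dx": 0, "dy": 0, "dz": 0, "rx": 0, "ry": 0, "rz": 0}, {"dx": 0, "dy": 0, "dz": 0, "rx": 0, "ry": 0, "rz": 0}])

```text
time_s: 21.75
position: [0.4357, 0.0848, 0.1621]
tool_rot: [0.812, 0.584, 0.0, 0.0]
wrist_force: [-0.5, 0.3, -5.3]
width: 0.0537
grip_force: 64.4
```

Run:
```python
from h import *
s=ctrl.get_state(); print(s['position'],s['wrist_force'],s['grip_force'],np.abs(s['dq']).max())
print(ctrl.finish_job())
```

```text
[0.43565039 0.08477768 0.16205635] [-0.48419979  0.34590257 -5.31048622] 64.39211010932922 0.0027710965321620876
the job is handed in; nothing more can be done
None
```

The job is handed in after about 22 s, with no verdict returned: the carriage is home on the red stop, the lighter reel (about 2.5 N) stands released on the bench, and the heavier reel (about 5.5 N) is held upright about 4 cm above the spindle tip.

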